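# Tip the loaf into the slicing guide and close the hold-down

## Robot

A 6-joint arm with a two-finger parallel gripper is mounted at the origin on the work surface. World frame = base frame: x ahead of the robot, y to its left, z up, the work surface at z = 0. Lengths are in m, angles in rad, forces in N, time in s.
With the tool pointing down it reaches from about 0.25 to 0.725 m from the base axis. Payload 4 kg.
Tool frame: the origin (TCP) lies between the finger pads; the fingertips stand 17 mm ahead of it and the grasp point (between the pads) lies 2 mm behind it; z points along the fingers, x is the direction in which the jaws open and shut, and the axes are right-handed (so a half turn about z gives the same grasp; the last joint's range is limited). The gripper opens to 85 mm and grips with 20 to 120 N. Pads are 22 mm wide; open, the fingers measure 114 mm over their backs; the gripper's body (76 mm by 85 mm) begins 54 mm behind the grasp point. The pads swing forward as they close: fully open they stand 13 mm farther back than shut.
Start: joints at [-1.161, 0.241, 0.005, 1.335, 0, 1.571], TCP at [0.199, -0.459, 0.248] pointing down, gripper open.
Joint ranges: [-2.72, 2.72], [-1.05, 1.87], [-1.09, 1.28], [-1.99, 2.15], [-1.42, 1.44], [-3.14, 3.14]. Speed limits (rad/s): [2.79, 2.79, 3.14, 3.14, 3.14, 3.14].

## Interface

Orientations are given as a unit quaternion [x, y, z, w].
In Python, from workcell import telemetry, cams, workorder gives the robot as it stands. The module is installed in compiled form; this text tells all that it offers.
- The arm moves only by the tool apply_moves, never from a script. Its argument "moves" is a list that holds one entry, the list of rows, each a list of 4 numbers: the shift along the tool's x, y, z in mm, then the turn about the tool's z in degrees. A call has exactly 10 rows; each row shifts and turns the pose as measured when the row begins, along the tool's axes as they then stand; what a row does not reach is not made up. A row lasts 1/10 s, in which the tool goes at most 50 mm and 8.59 degrees, less where a joint would pass 70% of its speed; a pose out of reach is approached as far as the arm can. A call with a gripper value outside its range is refused whole. "hand" is the gripper's target within -1 to 1 (fully open at 1, half-way at 0, shut at -1), set as the call begins (left out, the last holds). The fingers move at their own pace and stop on an object; the grip force is fixed at half the most. Time passes only in rows, so rows that do not move let the fingers close, or fill a call up. It gives the time, the measured TCP pose, the force and the opening at its end, in the units of the state.
- telemetry.get_obs(): the state, without advancing time (a new reading comes with each control period).
- cams.camera(name): name is "side" or "top"; returns a dict with "color" (480x640x3 uint8, red, green, blue), "fovy" (degrees; the focal length in pixels is half the picture's height over the tangent of half this angle, whatever the lens; pixels are square), "cx", "cy" (the principal point, pixels), "camera_from_world" (4x4, takes a point from world to camera coordinates). Camera axes: x right, y down, z forward; pixel columns grow to the right and rows downward; lengths in m; the calibration is good to about 2 mm. A picture is of the moment at which its call begins. There is no depth.
- workorder.job_done(): hands the job in, once; it reports no verdict.
The state is a dict: "clock": time; "joint_pos": joint angles; "joint_vel": joint speeds; "tau": joint torques, N m; "eef_pos": TCP position; "tool_rot": TCP orientation; "ft_force": force on the tool from outside, world axes, zero at the start; "ft_torque": the same for the moment, N m; "grip_width": finger opening in m.
Only numpy, scipy, OpenCV 4.12 (cv2) and the standard library are available. Lean on these libraries where they do the work, as an engineer would, in place of code of your own. Each camera call takes 0.05 s, during which the arm holds its last target. There are 200 camera calls.

## Task

Carry the small three-lipped tray with its loaf to the slicing guide, lower its open edge into the mouth of the guide, between the walls, and tip it there so that the loaf slides out lengthwise into the trough; then set the tray back down flat on the bench, anywhere clear. The loaf seldom slides all the way by itself: nudge it home gently, without crushing it, until it lies fully down on the floor and you feel it against the end stop, and only then swing the hold-down plate fully shut over it. Leave the mug, the jar and the baking tin where they are.

Things in the scene. Friction and masses are not known exactly. Their poses are not given: they have to be found in the camera images.
- tray_grip (a point): Point to grip on the tray's upright dark wooden slab: 14 mm thick (along the tray's x), 60 mm wide (y), 84 mm tall; its top is 22 mm above this point, the tray's underside 62 mm below. It stands 40 mm behind the rear lip on a bracket whose top is 22 mm above the underside. Axes: x towards the tray's open edge, z up. Close along x on the flat faces and grip hard: the load hangs some 100 mm ahead.
- tray_edge (a point): Middle of the tray's open front edge, at its underside; tray axes (x out through the open edge, z up). It lies 210 mm ahead of and 62 mm below tray_grip.
- tray_mid (a point): Middle of the bare aluminium tray, 36 mm above its underside, 85 mm behind tray_edge; tray axes. The tray is 170 mm long (x), 84 mm wide, floor and lips 3 mm thick, lips 28 mm high on both sides and at the rear, about 0.25 kg; its underside rests on the bench.
- loaf_center (a point): Centre of the firm brown loaf: 130 mm long (x), 70 wide (y), 66 high, about 0.22 kg. It starts lengthwise on the tray. Friction on the tray is unknown (0.3 to 0.5; in the guide 0.24 to 0.36): it starts to slide at a tilt of 17 to 26 degrees; about 45 brings it well in. Its nose may stop part-way on the guide's floor, its tail left on the sill: then it must be pushed along until the stop is felt.
- guide: Bread slicing guide, fixed to the bench: white base 224 x 130 mm, steel walls. Origin: on the bench under the trough's centre line; z up, x along the trough from mouth (-x) to end stop (+x). Trough floor 20 mm above the bench, 96 mm wide between slotted walls 8 mm thick, 70 mm high above the bench, from x = -118 to 90 mm. A loaf that is home has its centre at x = 13 mm, 53 mm above the bench.
- guide_sill (a point): Middle of the top of the low sill across the guide's mouth, 30 mm above the bench (10 mm above the trough floor), at x = -114 mm in the guide's frame; the sill is 8 mm thick. The tray fits between the walls, 6 mm free each side, and its open edge can rest on the sill.
- guide_stop (a point): Middle of the inner face of the guide's end stop, at x = 78 mm in its frame, 53 mm above the bench; the stop's top is 86 mm above the bench.
- holddown (a joint): Angle in rad of the hold-down plate: 0 is shut (level, its underside 4 mm above a loaf that is fully down; a loaf on the sill blocks it), growing as it opens; 1.57 is upright; it starts open at 1.7 to 1.95, leaning back beyond the end stop. Its stiff hinge keeps it wherever it is left; 1 to 3 N near its free end swings it.
- hinge (a point): Middle of the hold-down's hinge axis, at x = 92 mm, 94 mm above the bench in the guide's frame; guide axes, the axis along y. The dark steel plate is 60 mm wide, 8 mm thick, centred on the axis in its thickness, and reaches 120 mm from it; shut, it points to the guide's -x.
- holddown_end (a point): Middle of the free end of the hold-down plate, 120 mm from the hinge axis.
- tin: Bystander: dark empty baking tin, 100 x 190 mm, 65 mm high. Origin at the centre of its underside. Leave alone.
- mug: Bystander: white mug, 80 mm across, 92 mm high. Origin at the centre of its underside. Leave alone.
- jar: Bystander: white jar with a steel lid, 90 mm across, 110 mm high. Origin at the centre of its underside. Leave alone.

How it is judged:
On the way, in this order (a step that is already met when the one before it is completed fails the run):
1. the tray, with the loaf still on it, is tipped with its open edge down in the mouth of the guide (angle between tray_mid's own z axis and vertical above 0.26 rad and distance between loaf_center and tray_mid below 0.08 m and x of tray_edge in the frame of guide between -0.16 and 0.02 m and y of tray_edge in the frame of guide between -0.03 and 0.03 m and z of tray_edge in the frame of guide below 0.07 m), for 0.05 s.
2. the loaf lies fully down and against the end stop while the hold-down is still open (more than 0.7 rad) (x of loaf_center in the frame of guide between 0.005 and 0.018 m and y of loaf_center in the frame of guide between -0.02 and 0.02 m and z of loaf_center in the frame of guide between 0.048 and 0.057 m and angle between loaf_center's own z axis and vertical below 0.05 rad and angle between the x axis of loaf_center and the x axis of guide, either way round below 0.25 rad and value of joint holddown above 0.7 rad), for 0.2 s.
At the end, for the whole second after the job is handed in: The loaf lies lengthwise in the guide, flat on the floor (centre 48 to 57 mm above the bench, tilt under 0.05 rad), up against the end stop (its centre at x = 5 to 18 mm in the guide); the hold-down is shut (under 0.06 rad); the tray lies flat on the bench, right way up (within 0.05 rad) (x of loaf_center in the frame of guide between 0.005 and 0.018 m and y of loaf_center in the frame of guide between -0.02 and 0.02 m and z of loaf_center in the frame of guide between 0.048 and 0.057 m and angle between each of loaf_center, tray_mid's own z axis and vertical below 0.05 rad and angle between the x axis of loaf_center and the x axis of guide, either way round below 0.25 rad and value of joint holddown below 0.06 rad and height (world z) of tray_mid below 0.042 m and height (world z) of tray_edge below 0.006 m); the robot touches nothing.
It fails at once if the tin is moved by more than 30 mm (distance of tin from where it was at the start of the episode above 0.03 m).
It fails at once if the mug is moved by more than 30 mm (distance of mug from where it was at the start of the episode above 0.03 m).
It fails at once if the jar is moved by more than 30 mm (distance of jar from where it was at the start of the episode above 0.03 m).
It fails at once if the loaf is crushed: the fingers press it with more than 60 N (contact force between the fingers and loaf above 60 N).
It also fails if it takes over 72 s, if anything falls off the work surface, if the arm or the gripper's body presses on something with over 40 N, if the wrist force passes 120 N, or if a joint passes its speed limit or range.

## Working session

There is one attempt and no reset: what is moved stays moved. The work goes in short steps, Python scripts to look and compute and a tool call to move; the robot and the scene stay as the last step left them, time stands still between calls to the robot, and variables do not carry over. Pictures are saved under pics/ and viewed, about 8 in all and at most 12, crops included, and the job is handed in when it is done.

Besides the shell and the picture viewer there is one more tool, called as a command line: name --argument value ..., lists and objects as JSON in quotes. apply_moves: Moves the arm, as the interface text tells. Its arguments: {"type":"object","properties":{"moves":{"type":"array"},"hand":{"type":"number"}},"required":["moves"]}

```bash
mkdir -p pics
cat > h.py <<'E'
import numpy as np, cv2
from workcell import telemetry, cams, workorder
def shot(name,fn=None):
    c=cams.camera(name)
    if fn: cv2.imwrite('pics/'+fn,c['color'][:,:,::-1])
    return c
def K(c):
    f=240/np.tan(np.radians(c['fovy'])/2); return f
def ray(c,u,v,z):
    f=K(c);T=np.array(c['camera_from_world']);R=T[:3,:3];t=T[:3,3]
    o=-R.T@t;d=R.T@np.array([(u-c['cx'])/f,(v-c['cy'])/f,1])
    return o+d*(z-o[2])/d[2]
def proj(c,p):
    f=K(c);T=np.array(c['camera_from_world']);q=T[:3,:3]@np.array(p)+T[:3,3]
    return c['cx']+f*q[0]/q[2],c['cy']+f*q[1]/q[2]
E
python3 - <<'E'
from h import *
import pickle
for n in('top','side'):
    c=shot(n,n+'0.png');pickle.dump(c,open(n+'0.pkl','wb'))
    print(n,c['fovy'],c['cx'],c['cy'],c.keys());print(np.round(c['camera_from_world'],3))
print(telemetry.get_obs())
E
```

```text
top 53.86771858758377 326.9470945998115 238.09496208007977 dict_keys(['color', 'fovy', 'cx', 'cy', 'camera_from_world'])
[[ 0.007 -1.     0.019  0.002]
 [-0.991 -0.01  -0.133  0.585]
 [ 0.133 -0.017 -0.991  0.804]
 [ 0.     0.     0.     1.   ]]
side 55.880261035431126 312.2135682329726 241.50778595149376 dict_keys(['color', 'fovy', 'cx', 'cy', 'camera_from_world'])
[[ 0.796 -0.605 -0.017 -0.436]
 [-0.47  -0.601 -0.646  0.353]
 [ 0.381  0.522 -0.763  0.666]
 [ 0.     0.     0.     1.   ]]
{'clock': 0.1, 'joint_pos': array([-1.16101723e+00,  2.41345729e-01,  3.85543442e-03,  1.33520550e+00,
       -2.13294006e-05,  1.57083604e+00]), 'joint_vel': array([ 2.19591325e-03, -3.12595630e-03,  2.48809766e-03,  3.15781780e-04,
        7.35713853e-05,  1.34206963e-03]), 'tau': array([-9.61560158e-05, -3.73137832e+01,  2.53009593e+01,  1.08653738e-02,
       -4.14078022e-05, -9.26045885e-06]), 'eef_pos': array([ 0.19898362, -0.45811388,  0.24749657]), 'tool_rot': array([ 8.36172546e-01, -5.48465652e-01, -8.00012656e-04, -5.11948237e-04]), 'ft_force': array([ 0.28757668, -0.55850611, -0.44941039]), 'ft_torque': array([-0.102585  ,  0.02715156,  0.00108503]), 'grip_width': 0.08526643269575063}
```

View pics/top0.png

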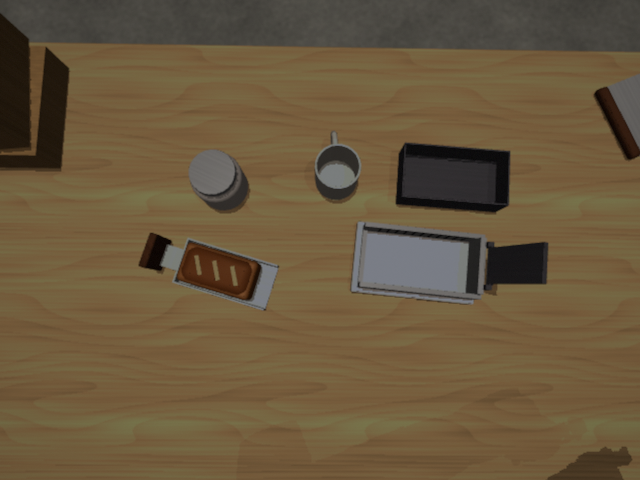

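View pics/side0.png

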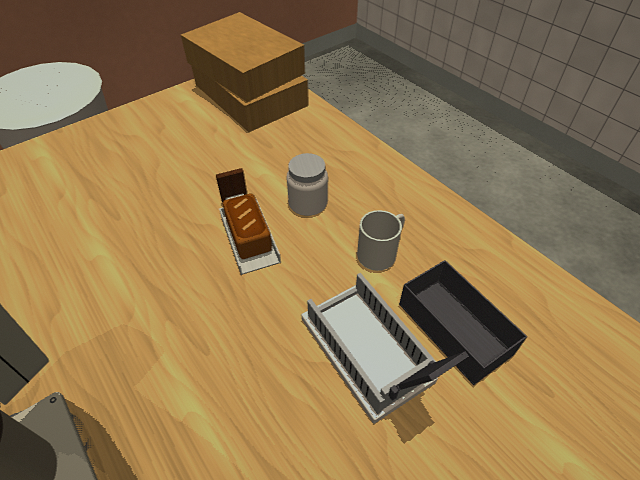

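Run:
```python
from h import *
import pickle
c=pickle.load(open('top0.pkl','rb'));im=c['color'][:,:,::-1].copy()
a=cv2.resize(im[205:325,120:300],None,fx=4.4,fy=4.4,interpolation=cv2.INTER_CUBIC)
b=cv2.resize(im[205:325,340:560],None,fx=3.6,fy=3.6,interpolation=cv2.INTER_CUBIC)
g=lambda i:np.clip(i.astype(float)*1.6,0,255).astype(np.uint8)
b=g(b)[:,:792];a=g(a)
cv2.imwrite('pics/b.png',b);
o=np.zeros((600,800,3),np.uint8)
a2=cv2.resize(im[225:315,130:290],None,fx=4,fy=4,interpolation=cv2.INTER_CUBIC) #640x360
cv2.imwrite('pics/a.png',g(a))
for n,p in dict(tin=(453,178),mug=(337,170),jar=(215,170),slab=(157,250),edgeL=(278,266),edgeR=(266,308)).items(): print(n,ray(c,*p,0.0 if n!='slab' else .084).round(3))
R=np.array(c['camera_from_world']);print('campos',-R[:3,:3].T@R[:3,3])
```

```text
tin [ 0.709 -0.234  0.   ]
mug [ 0.722 -0.012  0.   ]
jar [0.719 0.22  0.   ]
slab [0.556 0.292 0.084]
edgeL [0.537 0.096 0.   ]
edgeR [0.46  0.117 0.   ]
campos [0.47259294 0.02159835 0.8748648 ]
```

View pics/a.png

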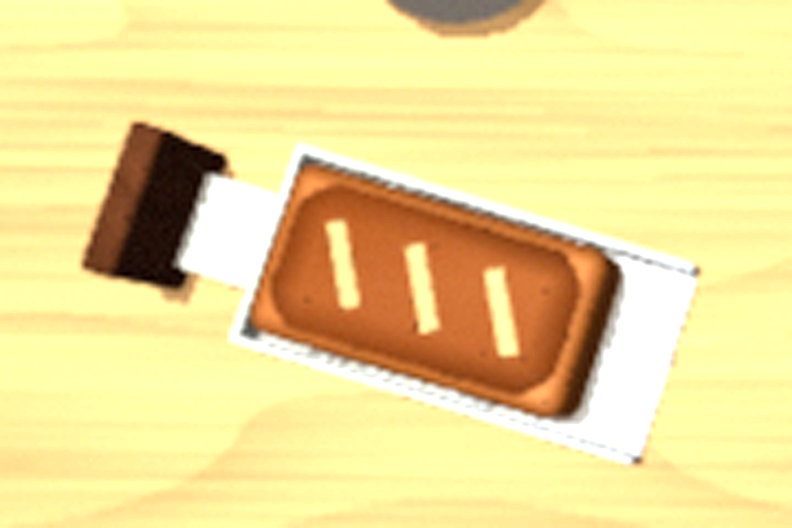

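View pics/b.png

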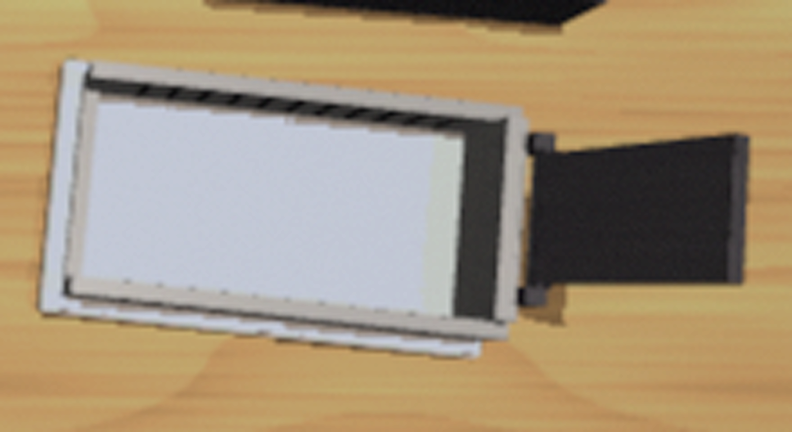

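Run:
```python
from h import *
import pickle
c=pickle.load(open('top0.pkl','rb'))
A=lambda x,y,z:ray(c,120+x/4.4,205+y/4.4,z)
B=lambda x,y,z:ray(c,340+x/3.6,205+y/3.6,z)
def two(n,p,q):
    d=q-p;print(n,p.round(4),q.round(4),'len',np.linalg.norm(d).round(4),'az',np.degrees(np.arctan2(d[1],d[0])).round(2))
two('slabtop back',A(137,122,.084),A(85,268,.084))
two('slabtop front',A(165,130,.084),A(115,277,.084))
two('trayedge',A(697,272,.003),A(638,462,.003))
two('lip left top',A(302,148,.028),A(697,268,.028))
two('lip right top',A(235,338,.028),A(638,462,.028))
two('far wall outer top',B(90,65,.07),B(522,108,.07))
two('near wall outer top',B(66,292,.07),B(500,340,.07))
two('base back edge',B(63,62,.0),B(42,312,.0))
two('sill',B(92,98,.03),B(82,280,.03))
two('stoptop outer',B(524,108,.086),B(510,335,.086))
two('plate end',B(738,135,.21),B(735,283,.21))
```

```text
slabtop back [0.5853 0.3032 0.084 ] [0.5294 0.3196 0.084 ] len 0.0583 az 163.7
slabtop front [0.5823 0.2925 0.084 ] [0.5261 0.3081 0.084 ] len 0.0584 az 164.42
trayedge [0.5357 0.0954 0.003 ] [0.4568 0.1181 0.003 ] len 0.0821 az 163.94
lip left top [0.5832 0.2556 0.028 ] [0.5355 0.0933 0.028 ] len 0.1691 az -106.38
lip right top [0.5056 0.2789 0.028 ] [0.4573 0.1153 0.028 ] len 0.1706 az -106.47
far wall outer top [ 0.6079 -0.0582  0.07  ] [ 0.5891 -0.2663  0.07  ] len 0.2089 az -95.16
near wall outer top [ 0.4993 -0.0465  0.07  ] [ 0.4783 -0.2517  0.07  ] len 0.2063 az -95.82
base back edge [ 0.6211 -0.051   0.    ] [ 0.4913 -0.0401  0.    ] len 0.1303 az 175.19
sill [ 0.5978 -0.0631  0.03  ] [ 0.5066 -0.0578  0.03  ] len 0.0914 az 176.68
stoptop outer [ 0.5868 -0.2615  0.086 ] [ 0.4806 -0.251   0.086 ] len 0.1068 az 174.34
plate end [ 0.5589 -0.3022  0.21  ] [ 0.5002 -0.2978  0.21  ] len 0.0588 az 175.71
```

```bash
cat >> h.py <<'E'
from scipy.spatial.transform import Rotation as Ro
def plan(dw,turn=0,n=10,o=None):
    """world shift dw (mm) and total turn (deg) over n rows -> rows in tool axes"""
    o=o or telemetry.get_obs();R=Ro.from_quat(o['tool_rot']);rows=[]
    for i in range(n):
        s=R.inv().apply(np.array(dw,float)/n);rows.append([*np.round(s).astype(int).tolist(),round(turn/n,1)])
        R=R*Ro.from_euler('z',turn/n,degrees=True)
    print(rows)
def st():
    o=telemetry.get_obs();R=Ro.from_quat(o['tool_rot']).as_matrix()
    print('t',round(o['clock'],2),'p',o['eef_pos'].round(4),'x',R[:,0].round(3),'z',R[:,2].round(3),'q',o['joint_pos'].round(3),'F',o['ft_force'].round(1),'T',o['ft_torque'].round(2),'w',round(o['grip_width'],4))
E
python3 -c "
from h import *
plan((401,401,60),-151.2,18)"
```

```text
[[-12, -29, -3, -8.4], [-7, -31, -3, -8.4], [-3, -31, -3, -8.4], [2, -31, -3, -8.4], [7, -31, -3, -8.4], [11, -30, -3, -8.4], [15, -28, -3, -8.4], [19, -25, -3, -8.4], [23, -22, -3, -8.4], [26, -18, -3, -8.4], [28, -15, -3, -8.4], [30, -10, -3, -8.4], [31, -6, -3, -8.4], [31, -1, -3, -8.4], [31, 3, -3, -8.4], [31, 8, -3, -8.4], [29, 12, -3, -8.4], [27, 16, -3, -8.4]]
```

apply_moves --moves '[[[-12, -29, -3, -8.4], [-7, -31, -3, -8.4], [-3, -31, -3, -8.4], [2, -31, -3, -8.4], [7, -31, -3, -8.4], [11, -30, -3, -8.4], [15, -28, -3, -8.4], [19, -25, -3, -8.4], [23, -22, -3, -8.4], [26, -18, -3, -8.4]]]'

```text
clock: 1.1
eef_pos: [0.4214, -0.2234, 0.2733]
tool_rot: [0.986, 0.168, -0.004, -0.005]
ft_force: [-0.5, -0.4, -0.5]
grip_width: 0.0853
```

apply_moves --moves '[[[28, -15, -3, -8.4], [30, -10, -3, -8.4], [31, -6, -3, -8.4], [31, -1, -3, -8.4], [31, 3, -3, -8.4], [31, 8, -3, -8.4], [29, 12, -3, -8.4], [27, 16, -3, -8.4], [0, 0, -20, 0], [0, 0, 0, 0]]]'

```text
clock: 2.1
eef_pos: [0.5977, -0.0239, 0.3114]
tool_rot: [0.716, 0.698, -0.003, -0.011]
ft_force: [0.4, -1.0, -0.0]
grip_width: 0.0856
```

```bash
python3 -c "
from h import *
st()"
```

```text
t 2.1 p [ 0.5977 -0.0239  0.3114] x [0.025 1.    0.011] z [-0.02   0.011 -1.   ] q [-0.045  0.451  0.468  1.608  0.01  -0.02 ] F [ 0.4 -1.  -0. ] T [-0.04 -0.07 -0.  ] w 0.0856
```

apply_moves --moves '[[[-33, 0, 0, 4], [0, 50, 0, 0], [0, 50, 0, 0], [0, 50, 0, 0], [0, 50, 0, 0], [0, 50, 0, 0], [0, 50, 0, 0], [0, 50, 0, 0], [0, 50, 0, 0], [0, 50, 0, 0]]]'

```text
clock: 3.1
eef_pos: [0.8461, -0.0883, 0.1975]
tool_rot: [0.743, 0.667, 0.042, 0.039]
ft_force: [0.3, -0.2, -0.7]
grip_width: 0.0854
```

```bash
python3 -c "
from h import *
st()"
```

```text
t 3.1 p [ 0.8461 -0.0883  0.1975] x [0.107 0.994 0.01 ] z [ 0.114 -0.003 -0.993] q [-1.070e-01  1.046e+00  1.271e+00  1.682e+00  1.000e-02  1.000e-03] F [ 0.3 -0.2 -0.7] T [-0.03  0.06  0.01] w 0.0854
```

apply_moves --moves '[[[0, 30, -40, 0], [0, 30, -40, 0], [0, 30, -40, 0], [0, 30, -40, 0], [0, 30, -40, 0], [0, 30, -40, 0], [0, 30, -40, 0], [0, 30, -40, 0], [0, 30, -40, 0], [0, 30, -40, 0]]]'

```text
clock: 4.1
eef_pos: [0.7899, -0.0923, 0.482]
tool_rot: [0.732, 0.65, 0.138, 0.148]
ft_force: [-0.1, 0.3, 0.5]
grip_width: 0.0851
```

```bash
python3 -c "
from h import *
st()"
```

```text
t 4.1 p [ 0.7899 -0.0923  0.482 ] x [0.116 0.993 0.011] z [ 0.395 -0.037 -0.918] q [-1.200e-01  6.990e-01  1.274e+00  1.738e+00  1.100e-02  1.000e-03] F [-0.1  0.3  0.5] T [ 0.06  0.36 -0.  ] w 0.0851
```

apply_moves --moves '[[[0, 50, -10, 0], [0, 50, -10, 0], [0, 50, -10, 0], [0, 50, -10, 0], [0, 50, -10, 0], [0, 50, 0, 0], [0, 50, 0, 0], [0, 50, 0, 0], [0, 50, 0, 0], [0, 50, 0, 0]]]'

```text
clock: 5.1
eef_pos: [0.9037, -0.114, 0.5876]
tool_rot: [0.689, 0.605, 0.268, 0.295]
ft_force: [0.3, -0.5, -0.8]
grip_width: 0.0859
```

```bash
python3 -c "
from h import *
st()"
```

```text
t 5.1 p [ 0.9037 -0.114   0.5876] x [0.124 0.992 0.012] z [ 0.726 -0.082 -0.683] q [-0.129  0.676  1.273  1.35   0.012  0.005] F [ 0.3 -0.5 -0.8] T [ 0.04  0.76 -0.01] w 0.0859
```

apply_moves --moves '[[[8, 50, 0, 0], [8, 50, 0, 0], [8, 50, 0, 0], [8, 50, 0, 0], [8, 50, 0, 0], [8, 50, 0, 0], [8, 50, 0, 0], [8, 50, 0, 0], [8, 50, 0, 0], [8, 50, 0, 0]]]'

```text
clock: 6.1
eef_pos: [0.9327, -0.0598, 0.7643]
tool_rot: [0.62, 0.543, 0.382, 0.417]
ft_force: [-0.0, 0.3, -0.2]
grip_width: 0.0854
```

```bash
python3 -c "
from h import *
st()"
```

```text
t 6.1 p [ 0.9327 -0.0598  0.7643] x [0.118 0.993 0.021] z [ 0.927 -0.103 -0.36 ] q [-0.045  0.591  1.274  1.053 -0.06   0.045] F [-0.   0.3 -0.2] T [ 0.14  0.9  -0.01] w 0.0854
```

```bash
cat > fk.py <<'E'
import numpy as np
from scipy.optimize import least_squares
Q=np.array([[.2413,.0039,1.3352],[.451,.468,1.608],[1.046,1.271,1.682],[.699,1.274,1.738],[.676,1.273,1.35]])
P=np.array([[.19898,-.45811,.2475],[.5977,-.0239,.3114],[.8461,-.0883,.1975],[.7899,-.0923,.482],[.9037,-.114,.5876]])
r=np.hypot(P[:,0],P[:,1]);z=P[:,2]
def row(q):
    a,b,c=q[0],q[0]-q[1],q[0]-q[1]+q[2]
    s,k=np.sin,np.cos
    return [[1,0,s(a),k(a),s(b),k(b),s(c),k(c)],[0,1,k(a),-s(a),k(b),-s(b),k(c),-s(c)]]
M=np.vstack([row(q) for q in Q]);y=np.c_[r,z].ravel()
x,res,rk,sv=np.linalg.lstsq(M,y,rcond=None)
if __name__=='__main__':
    print(x.round(4),'res',(M@x-y).round(4),sv.round(3))
E
python3 fk.py
```

```text
[-1.000e-03  2.406e-01  4.936e-01 -1.000e-04  8.600e-03  3.913e-01
  9.000e-04  3.889e-01] res [-0. -0.  0.  0. -0.  0. -0. -0.  0.  0.] [4.361 4.361 0.917 0.917 0.333 0.333 0.171 0.171]
```

```bash
python3 -c "
from h import *
plan((-278,519,-264),0,13);plan((410,287,0),0,10)"
```

```text
[[37, -29, -17, 0.0], [37, -29, -17, 0.0], [37, -29, -17, 0.0], [37, -29, -17, 0.0], [37, -29, -17, 0.0], [37, -29, -17, 0.0], [37, -29, -17, 0.0], [37, -29, -17, 0.0], [37, -29, -17, 0.0], [37, -29, -17, 0.0], [37, -29, -17, 0.0], [37, -29, -17, 0.0], [37, -29, -17, 0.0]]
[[33, 13, 35, 0.0], [33, 13, 35, 0.0], [33, 13, 35, 0.0], [33, 13, 35, 0.0], [33, 13, 35, 0.0], [33, 13, 35, 0.0], [33, 13, 35, 0.0], [33, 13, 35, 0.0], [33, 13, 35, 0.0], [33, 13, 35, 0.0]]
```

apply_moves --moves '[[[37, -29, -17, 0], [37, -29, -17, 0], [37, -29, -17, 0], [37, -29, -17, 0], [37, -29, -17, 0], [37, -29, -17, 0], [37, -29, -17, 0], [37, -29, -17, 0], [37, -29, -17, 0], [37, -29, -17, 0]]]'

```text
clock: 7.1
eef_pos: [0.7238, 0.3309, 0.5846]
tool_rot: [0.617, 0.53, 0.395, 0.427]
ft_force: [1.3, 0.1, 0.3]
grip_width: 0.0856
```

apply_moves --moves '[[[37, -29, -17, 0], [37, -29, -17, 0], [37, -29, -17, 0], [33, 13, 35, 0], [33, 13, 35, 0], [33, 13, 35, 0], [33, 13, 35, 0], [33, 13, 35, 0], [33, 13, 35, 0], [33, 13, 35, 0]]]'

```text
clock: 8.1
eef_pos: [0.8821, 0.6196, 0.4912]
tool_rot: [0.593, 0.546, 0.412, 0.425]
ft_force: [0.9, 0.6, -5.1]
grip_width: 0.0855
```

```bash
python3 -c "
from h import *
st()"
```

```text
t 8.1 p [0.8821 0.6196 0.4912] x [0.065 0.998 0.024] z [ 0.953 -0.055 -0.299] q [ 0.806  0.993  1.26   0.716 -0.812  0.362] F [ 0.9  0.6 -5.1] T [0.11 1.25 0.04] w 0.0855
```

apply_moves --moves '[[[37, -8, 26, 0], [37, -8, 26, 0], [37, -8, 26, 0], [37, -8, 26, 0], [37, -8, 26, 0], [37, -8, 26, 0], [37, -8, 26, 0], [37, -8, 26, 0], [37, -8, 26, 0], [37, -8, 26, 0]]]'

```text
clock: 9.1
eef_pos: [0.9141, 0.7719, 0.2878]
tool_rot: [0.517, 0.553, 0.507, 0.413]
ft_force: [-0.1, -0.4, 0.3]
grip_width: 0.0855
```

```bash
python3 -c "
from h import *
st()"
```

```text
t 9.1 p [0.9141 0.7719 0.2878] x [-0.124  0.99   0.067] z [ 0.981  0.132 -0.145] q [ 0.859  1.325  1.274  0.143 -0.716  0.196] F [-0.1 -0.4  0.3] T [-0.17  0.94 -0.03] w 0.0855
```

```bash
python3 -c "
from h import *
plan((-294,-652,72),-4,15);plan((-300,0,-300),0,10)"
```

```text
[[-40, 4, -26, -0.3], [-40, 4, -26, -0.3], [-40, 3, -26, -0.3], [-40, 3, -26, -0.3], [-40, 3, -26, -0.3], [-40, 3, -26, -0.3], [-40, 3, -26, -0.3], [-40, 3, -26, -0.3], [-40, 2, -26, -0.3], [-40, 2, -26, -0.3], [-40, 2, -26, -0.3], [-40, 2, -26, -0.3], [-40, 2, -26, -0.3], [-40, 1, -26, -0.3], [-40, 1, -26, -0.3]]
[[2, -34, -25, 0.0], [2, -34, -25, 0.0], [2, -34, -25, 0.0], [2, -34, -25, 0.0], [2, -34, -25, 0.0], [2, -34, -25, 0.0], [2, -34, -25, 0.0], [2, -34, -25, 0.0], [2, -34, -25, 0.0], [2, -34, -25, 0.0]]
```

apply_moves --moves '[[[-40, 4, -26, -0.4], [-40, 4, -26, -0.4], [-40, 3, -26, -0.4], [-40, 3, -26, -0.4], [-40, 3, -26, -0.4], [-40, 3, -26, -0.4], [-40, 3, -26, -0.4], [-40, 3, -26, -0.4], [-40, 2, -26, -0.4], [-40, 2, -26, -0.4]]]' --hand 0

```text
clock: 10.1
eef_pos: [0.7282, 0.3809, 0.3167]
tool_rot: [0.495, 0.578, 0.489, 0.427]
ft_force: [0.7, -0.3, -0.5]
grip_width: 0.0429
```

apply_moves --moves '[[[-40, 4, -26, 0], [-40, 4, -26, 0], [-40, 3, -26, 0], [-40, 3, -26, 0], [-40, 3, -26, 0], [0, -10, -40, 0], [0, -10, -40, 0], [0, -10, -40, 0], [0, -10, -40, 0], [0, -10, -40, 0]]]'

```text
clock: 11.1
eef_pos: [0.445, 0.1331, 0.3953]
tool_rot: [0.508, 0.574, 0.48, 0.426]
ft_force: [-0.1, 0.8, 0.7]
grip_width: 0.0426
```

```bash
python3 -c "
from h import *
st()"
```

```text
t 11.1 p [0.445  0.1331 0.3953] x [-0.122  0.993 -0.002] z [ 0.977  0.119 -0.175] q [ 0.54  -0.507 -1.085 -0.386 -0.412  0.076] F [-0.1  0.8  0.7] T [-0.09  0.93  0.08] w 0.0426
```

apply_moves --moves '[[[0, -15, -45, 0], [0, -15, -45, 0], [0, -15, -45, 0], [0, -15, -45, 0], [0, -15, -45, 0], [0, -15, -45, 0], [0, 0, 0, 0], [0, 0, 0, 0], [0, 0, 0, 0], [0, 0, 0, 0]]]'

```text
clock: 12.1
eef_pos: [0.2856, 0.1312, 0.3376]
tool_rot: [0.564, 0.595, 0.434, 0.372]
ft_force: [-0.1, -0.5, 0.0]
grip_width: 0.0426
```

```bash
python3 -c "
from h import *
st()"
```

```text
t 12.1 p [0.2856 0.1312 0.3376] x [-0.086  0.995  0.046] z [ 0.933  0.096 -0.346] q [ 1.397 -0.755 -0.986  0.703 -1.126  0.933] F [-0.1 -0.5  0. ] T [-0.05  0.94 -0.04] w 0.0426
```

```bash
python3 -c "
from h import *
plan((304,-71,-100),-2.7,8)"
```

```text
[[-13, 2, 39, -0.3], [-13, 2, 39, -0.3], [-13, 2, 39, -0.3], [-13, 1, 39, -0.3], [-13, 1, 39, -0.3], [-13, 1, 39, -0.3], [-13, 1, 39, -0.3], [-13, 1, 39, -0.3]]
```

apply_moves --moves '[[[-8, 10, 26, -0.3], [-11, 12, 35, -0.3], [-11, 12, 35, -0.3], [-11, 12, 35, -0.3], [-11, 12, 35, -0.3], [-11, 12, 35, -0.3], [-11, 12, 35, -0.3], [0, -30, 10, -0.3], [0, -30, 10, -0.3], [0, -30, 10, 0]]]'

```text
clock: 13.1
eef_pos: [0.5297, 0.0848, 0.263]
tool_rot: [0.567, 0.601, 0.416, 0.38]
ft_force: [-0.2, 0.3, 0.6]
grip_width: 0.0427
```

```bash
python3 -c "
from h import *
st()"
```

```text
t 13.1 p [0.5297 0.0848 0.263 ] x [-0.067  0.998  0.014] z [ 0.928  0.068 -0.365] q [ 0.243 -0.075 -1.087 -0.633 -0.159  0.078] F [-0.2  0.3  0.6] T [-0.05  0.87 -0.03] w 0.0427
```

```bash
python3 -c "
from h import *
plan((-85,218,-100),-0.8,6)
plan((0,0,-76),0,3);plan((99,7,0),0,4)"
```

```text
[[37, -20, -5, -0.1], [37, -20, -5, -0.1], [37, -20, -5, -0.1], [37, -20, -5, -0.1], [37, -20, -5, -0.1], [37, -20, -5, -0.1]]
[[0, -24, 9, 0.0], [0, -24, 9, 0.0], [0, -24, 9, 0.0]]
[[0, 9, 23, 0.0], [0, 9, 23, 0.0], [0, 9, 23, 0.0], [0, 9, 23, 0.0]]
```

apply_moves --moves '[[[37, -20, -5, -0.2], [37, -20, -5, -0.2], [37, -20, -5, -0.2], [37, -20, -5, -0.2], [37, -20, -5, 0], [37, -20, -5, 0], [0, -22, 8, 0], [0, -22, 8, 0], [0, -22, 8, 0], [0, 0, 0, 0]]]'

```text
clock: 14.1
eef_pos: [0.4668, 0.3045, 0.1052]
tool_rot: [0.573, 0.588, 0.412, 0.395]
ft_force: [-0.5, -0.5, -0.3]
grip_width: 0.0427
```

```bash
python3 -c "
from h import *
st()
p=telemetry.get_obs()['eef_pos'];plan((np.array([.544,.31,.087])-p)*1000,0,5)"
```

```text
t 14.1 p [0.4668 0.3045 0.1052] x [-0.031  0.999  0.008] z [ 0.936  0.032 -0.35 ] q [ 0.979  0.587 -1.012 -1.031 -0.862  0.459] F [-0.5 -0.5 -0.3] T [-0.01  0.95 -0.02] w 0.0427
[[1, 2, 16, 0.0], [1, 2, 16, 0.0], [1, 2, 16, 0.0], [1, 2, 16, 0.0], [1, 2, 16, 0.0]]
```

apply_moves --moves '[[[1, 2, 16, 0], [1, 2, 16, 0], [1, 2, 16, 0], [1, 2, 16, 0], [1, 2, 16, 0], [0, 0, 0, -0.4], [0, 0, 0, 0], [0, 0, 0, 0], [0, 0, 0, 0], [0, 0, 0, 0]]]'

```text
clock: 15.1
eef_pos: [0.5549, 0.3062, 0.0979]
tool_rot: [0.574, 0.583, 0.413, 0.401]
ft_force: [0.0, -0.0, -0.1]
grip_width: 0.0425
```

```bash
python3 -c "
from h import *
st()
t=shot('top');s=shot('side')
a=cv2.resize(t['color'][200:320,100:300],None,fx=4,fy=4)[:,:,::-1]
b=cv2.resize(s['color'][140:300,180:340],None,fx=3,fy=3)[:,:,::-1]
cv2.imwrite('pics/c.png',np.hstack([cv2.resize(a,(480,288)),cv2.resize(b,(288,288))]))"
```

```text
t 15.1 p [0.5549 0.3062 0.0979] x [-0.02   1.     0.006] z [ 0.941  0.021 -0.337] q [ 0.811  0.658 -0.877 -1.065 -0.731  0.334] F [ 0.  -0.  -0.1] T [ 0.05  0.96 -0.03] w 0.0425
```

View pics/c.png

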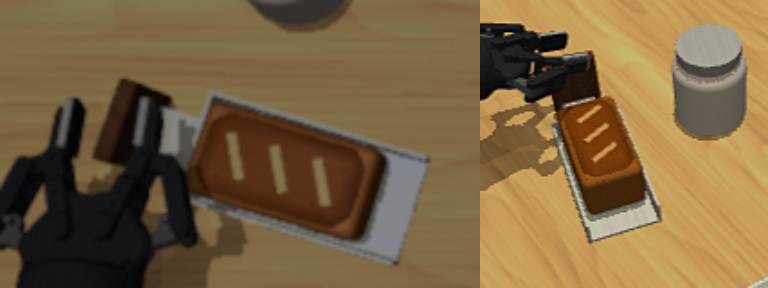

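apply_moves --moves '[[[1, -9, -1, 0], [1, -9, -1, 0], [0, 0, 0, 0], [0, 0, 0, 0], [0, 0, 0, 0], [0, 0, 0, 0], [0, 0, 0, 0], [0, 0, 0, 0], [0, 0, 0, 0], [0, 0, 0, 0]]]' --hand -0.15

```text
clock: 16.2
eef_pos: [0.5455, 0.3089, 0.0793]
tool_rot: [0.573, 0.584, 0.413, 0.401]
ft_force: [-0.0, -0.0, -0.4]
grip_width: 0.0364
```

apply_moves --moves '[[[0, 0, 0, 0], [0, 0, 0, 0], [0, 0, 0, 0], [0, 0, 0, 0], [0, 0, 0, 0], [0, 0, 0, 0], [0, 0, 0, 0], [0, 0, 0, 0], [0, 0, 0, 0], [0, 0, 0, 0]]]' --hand -0.5

```text
clock: 17.2
eef_pos: [0.5455, 0.309, 0.0795]
tool_rot: [0.573, 0.584, 0.413, 0.401]
ft_force: [-0.6, 0.3, 0.3]
grip_width: 0.0216
```

```bash
python3 -c "
from h import *
st()
t=shot('top');s=shot('side')
a=cv2.resize(t['color'][180:320,100:300],None,fx=2.4,fy=2.4)[:,:,::-1]
b=cv2.resize(s['color'][140:300,180:340],None,fx=2.1,fy=2.1)[:,:,::-1]
cv2.imwrite('pics/d.png',np.hstack([a,b]))"
```

```text
t 17.2 p [0.5455 0.309  0.0795] x [-0.022  1.     0.006] z [ 0.941  0.023 -0.338] q [ 0.831  0.711 -0.887 -1.119 -0.747  0.345] F [-0.6  0.3  0.3] T [ 0.03  0.98 -0.06] w 0.0216
```

View pics/d.png

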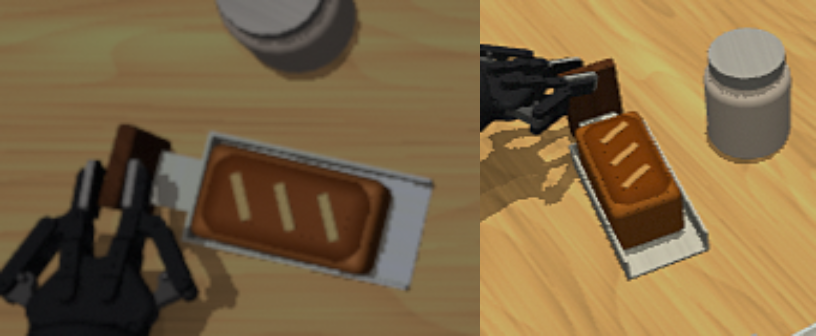

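apply_moves --moves '[[[0, 0, 0, 0], [0, 0, 0, 0], [0, 0, 0, 0], [0, 0, 0, 0], [0, 0, 0, 0], [0, 0, 0, 0], [0, 0, 0, 0], [0, 0, 0, 0], [0, 0, 0, 0], [0, 0, 0, 0]]]' --hand -1

```text
clock: 18.3
eef_pos: [0.5456, 0.3083, 0.0797]
tool_rot: [0.573, 0.583, 0.413, 0.401]
ft_force: [-0.2, -0.2, 0.9]
grip_width: 0.0128
```

```bash
python3 -c "
from h import *
st()
t=shot('top');s=shot('side')
a=cv2.resize(t['color'][180:320,100:300],None,fx=2.4,fy=2.4)[:,:,::-1]
b=cv2.resize(s['color'][140:300,180:340],None,fx=2.1,fy=2.1)[:,:,::-1]
cv2.imwrite('pics/e.png',np.hstack([a,b]))"
```

```text
t 18.3 p [0.5456 0.3083 0.0797] x [-0.021  1.     0.005] z [ 0.941  0.021 -0.337] q [ 0.831  0.711 -0.887 -1.119 -0.749  0.345] F [-0.2 -0.2  0.9] T [-0.1   0.99  0.09] w 0.0128
```

View pics/e.png

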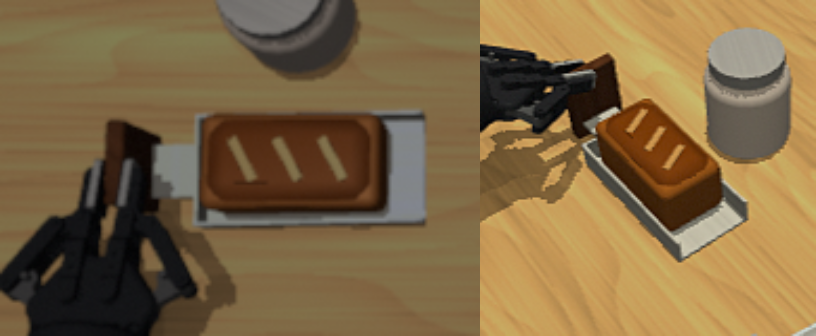

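```bash
python3 -c "
from h import *
t=shot('top')
f=lambda x,y,z:print(ray(t,100+x/2.4,180+y/2.4,z).round(4))
f(108,121,.084);f(425,112,.031);f(425,224,.031);f(197,113,.031);f(194,227,.031)
plan((27,0,-12),0,2)"
```

```text
[0.5891 0.3137 0.084 ]
[0.6062 0.0969 0.031 ]
[0.5221 0.0951 0.031 ]
[0.6037 0.2674 0.031 ]
[0.5184 0.2655 0.031 ]
[[0, -1, 15, 0.0], [0, -1, 15, 0.0]]
```

apply_moves --moves '[[[0, 0, 0, 0], [0, 0, 0, 0], [0, 0, 0, 0], [0, 0, 0, 0], [0, 0, 10, 0], [0, -1, 10, 0], [0, -2, 9, 0], [0, -1, 0, 0], [0, 0, 0, 0], [0, 0, 0, 0]]]' --hand -0.4

```text
clock: 19.45
eef_pos: [0.5746, 0.3088, 0.0643]
tool_rot: [0.574, 0.583, 0.413, 0.401]
ft_force: [0.2, -0.8, 0.1]
grip_width: 0.0257
```

apply_moves --moves '[[[0, 0, 0, 0], [0, 0, 0, 0], [0, 0, 0, 0], [0, 0, 0, 0], [0, 0, 0, 0], [0, 0, 0, 0], [0, 0, 0, 0], [0, 0, 0, 0], [0, 0, 0, 0], [0, 0, 0, 0]]]' --hand -1

```text
clock: 20.45
eef_pos: [0.5741, 0.3089, 0.0643]
tool_rot: [0.573, 0.584, 0.412, 0.401]
ft_force: [1.5, 0.4, -0.4]
grip_width: 0.0135
```

```bash
python3 -c "
from h import *
st()"
```

```text
t 20.45 p [0.5741 0.3089 0.0643] x [-0.021  1.     0.004] z [ 0.941  0.021 -0.338] q [ 0.783  0.762 -0.834 -1.136 -0.706  0.315] F [ 1.5  0.4 -0.4] T [-0.12  0.91  0.06] w 0.0135
```

```bash
cat >> h.py <<'E'
G0=np.array([.5423,-.1697,0]);GA=np.radians(-95.4)
GR=np.array([[np.cos(GA),-np.sin(GA),0],[np.sin(GA),np.cos(GA),0],[0,0,1]])
# tray in tool frame, from the grasp at t=20.45
RT=Ro.from_quat([0.573,0.584,0.412,0.401])
_z=RT.as_matrix()[:,2];_h=np.arctan2(_z[1],_z[0])-np.pi/2
TRAY=RT.inv()*Ro.from_euler('z',_h)
EDGE=np.array([.210,-.012,-.0643])
def edge(R,p):
    T=R*TRAY;return GR.T@(p+T.apply(EDGE)-G0),T
def tst(o=None):
    o=o or telemetry.get_obs();e,T=edge(Ro.from_quat(o['tool_rot']),o['eef_pos']);M=T.as_matrix()
    print('edge in guide',e.round(4),'tilt',np.degrees(np.arccos(M[2,2])).round(1),'pitch',np.degrees(-np.arcsin(M[2,0])).round(1),'yaw rel guide',(np.degrees(np.arctan2(M[1,0],M[0,0])-GA)).round(1))
def goto(eg,turn,n,R=None,p=None,show=True):
    "rows bringing the edge to eg (guide frame) while turning"
    o=telemetry.get_obs()
    if R is None:R=Ro.from_quat(o['tool_rot']);p=o['eef_pos']
    R2=R*Ro.from_euler('z',turn,degrees=True)
    p2=G0+GR@np.array(eg)-(R2*TRAY).apply(EDGE)
    oo=dict(o);oo['tool_rot']=R.as_quat();plan((p2-p)*1000,turn,n,oo)
    d4=p2-.389*R2.as_matrix()[:,2];print('  tcp',p2.round(3),'wrist dist',np.linalg.norm(d4-[0,0,.24]).round(3))
    tst(dict(tool_rot=R2.as_quat(),eef_pos=p2));return R2,p2
E
python3 -c "
from h import *
tst()
o=telemetry.get_obs();R=Ro.from_quat(o['tool_rot']);p=o['eef_pos']+[0,0,.06]
a=goto((-.15,.002,.075),10,8,R,p)
a=goto((-.105,.0,.045),6,4,*a)
a=goto((-.092,.0,.034),20,5,*a)
a=goto((-.092,.0,.034),10,4,*a)
"
```

```text
edge in guide [-2.695e-01 -8.000e-04 -1.000e-04] tilt 0.0 pitch 0.0 yaw rel guide 6.7
[[-17, 6, -2, 1.2], [-17, 6, -2, 1.2], [-16, 7, -2, 1.2], [-16, 7, -2, 1.2], [-16, 7, -2, 1.2], [-16, 8, -2, 1.2], [-16, 8, -2, 1.2], [-16, 8, -2, 1.2]]
  tcp [0.578 0.176 0.173] wrist dist 0.278
edge in guide [-0.15   0.002  0.075] tilt 9.4 pitch 9.4 yaw rel guide 3.3
[[-14, 0, 1, 1.5], [-14, 0, 1, 1.5], [-14, 1, 1, 1.5], [-14, 1, 1, 1.5]]
  tcp [0.579 0.12  0.161] wrist dist 0.246
edge in guide [-0.105  0.     0.045] tilt 15.1 pitch 15.0 yaw rel guide 1.1
[[-10, 12, 0, 4.0], [-9, 13, 0, 4.0], [-8, 14, 0, 4.0], [-7, 14, 0, 4.0], [-6, 15, 0, 4.0]]
  tcp [0.598 0.055 0.203] wrist dist 0.254
edge in guide [-0.092  0.     0.034] tilt 33.8 pitch 33.6 yaw rel guide -7.1
[[-4, 9, 0, 2.5], [-3, 9, 0, 2.5], [-3, 9, 0, 2.5], [-2, 9, 0, 2.5]]
  tcp [0.605 0.023 0.222] wrist dist 0.265
edge in guide [-0.092  0.     0.034] tilt 43.2 pitch 42.6 yaw rel guide -12.6
```

apply_moves --moves '[[[0, 10, -3, 0], [0, 18, -6, 0], [0, 18, -6, 0], [0, 10, -3, 0], [0, 0, 0, 0], [0, 0, 0, 0], [-5, 2, -1, 0], [-12, 4, -2, 0], [-16, 6, -2, 0], [-12, 4, -2, 0]]]'

```text
clock: 21.45
eef_pos: [0.5693, 0.2596, 0.1278]
tool_rot: [0.574, 0.594, 0.402, 0.395]
ft_force: [0.0, 0.4, -5.6]
grip_width: 0.0135
```

```bash
python3 -c "
from h import *
st();tst()
t=shot('top');s=shot('side')
a=cv2.resize(t['color'][160:320,100:360],None,fx=1.8,fy=1.8)[:,:,::-1]
b=cv2.resize(s['color'][100:340,180:420],None,fx=1.2,fy=1.2)[:,:,::-1]
cv2.imwrite('pics/f.png',np.hstack([a,b]))"
```

```text
t 21.45 p [0.5693 0.2596 0.1278] x [-0.029  1.    -0.007] z [ 0.931  0.025 -0.364] q [ 0.696  0.534 -0.924 -0.996 -0.616  0.272] F [ 0.   0.4 -5.6] T [0.39 1.8  0.01] w 0.0135
edge in guide [-0.2192 -0.0008  0.0662] tilt 1.7 pitch -0.6 yaw rel guide 7.2
```

View pics/f.png

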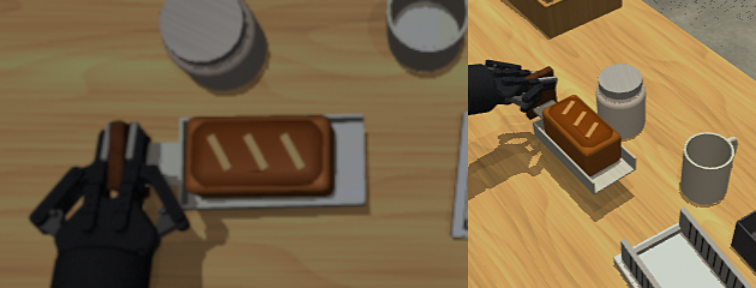

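```bash
python3 -c "
from h import *
t=shot('top');print((GR.T@(ray(t,302.8,248.9,.072)-G0)).round(4))
a=goto((-.15,.002,.07),8,5)
a=goto((-.105,.0,.045),6,5,*a)
"
```

```text
[-0.2192 -0.0012  0.072 ]
[[-16, 6, -1, 1.6], [-16, 6, -1, 1.6], [-16, 7, -1, 1.6], [-15, 7, -1, 1.6], [-15, 8, -1, 1.6]]
  tcp [0.576 0.18  0.159] wrist dist 0.28
edge in guide [-0.15   0.002  0.07 ] tilt 7.1 pitch 6.9 yaw rel guide 4.2
[[-11, 0, 0, 1.2], [-11, 1, 0, 1.2], [-11, 1, 0, 1.2], [-11, 1, 0, 1.2], [-11, 1, 0, 1.2]]
  tcp [0.578 0.125 0.153] wrist dist 0.251
edge in guide [-0.105  0.     0.045] tilt 12.6 pitch 12.4 yaw rel guide 2.0
```

apply_moves --moves '[[[-14, 6, -1, 1.6], [-16, 6, -1, 1.6], [-16, 7, -1, 1.6], [-15, 7, -1, 1.6], [-15, 8, -1, 1.6], [-11, 0, 0, 1.2], [-11, 1, 0, 1.2], [-11, 1, 0, 1.2], [-9, 1, 0, 1.2], [-5, 1, 0, 0.6]]]'

```text
clock: 22.6
eef_pos: [0.579, 0.1347, 0.1521]
tool_rot: [0.641, 0.521, 0.449, 0.34]
ft_force: [0.2, -1.1, -5.4]
grip_width: 0.013
```

```bash
python3 -c "
from h import *
st();tst()
a=goto((-.1,.0,.042),7,4)
a=goto((-.092,.0,.036),14,4,*a)
a=goto((-.092,.002,.036),7,2,*a)
"
```

```text
t 22.6 p [0.579  0.1347 0.1521] x [0.054 0.974 0.221] z [ 0.93   0.032 -0.366] q [ 0.382  0.444 -1.067 -1.115 -0.323  0.372] F [ 0.2 -1.1 -5.4] T [ 0.34  1.82 -0.03] w 0.013
edge in guide [-0.115   0.0012  0.0441] tilt 12.8 pitch 12.6 yaw rel guide 2.3
[[-6, 6, -1, 1.8], [-6, 7, -1, 1.8], [-6, 7, -1, 1.8], [-5, 7, -1, 1.8]]
  tcp [0.585 0.105 0.171] wrist dist 0.252
edge in guide [-0.1   -0.     0.042] tilt 19.3 pitch 19.0 yaw rel guide -0.4
[[-8, 12, 0, 3.5], [-7, 12, 0, 3.5], [-6, 12, 0, 3.5], [-6, 13, 0, 3.5]]
  tcp [0.599 0.06  0.2  ] wrist dist 0.263
edge in guide [-0.092  0.     0.036] tilt 32.3 pitch 31.8 yaw rel guide -6.8
[[-5, 13, 1, 3.5], [-4, 13, 1, 3.5]]
  tcp [0.608 0.038 0.214] wrist dist 0.274
edge in guide [-0.092  0.002  0.036] tilt 38.8 pitch 38.1 yaw rel guide -10.6
```

apply_moves --moves '[[[-6, 6, -1, 1.8], [-6, 7, -1, 1.8], [-6, 7, -1, 1.8], [-5, 7, -1, 1.8], [-8, 12, 0, 3.5], [-7, 12, 0, 3.5], [-6, 12, 0, 3.5], [-6, 13, 0, 3.5], [-4, 10, 0, 2.5], [0, 0, 0, 0]]]'

```text
clock: 23.6
eef_pos: [0.6011, 0.0432, 0.2157]
tool_rot: [0.737, 0.366, 0.516, 0.235]
ft_force: [0.5, -0.1, -3.5]
grip_width: 0.0133
```

```bash
python3 -c "
from h import *
st();tst()
t=shot('top');s=shot('side')
a=cv2.resize(t['color'][170:330,220:520],None,fx=1.5,fy=1.5)[:,:,::-1]
b=cv2.resize(s['color'][160:440,220:480],(0,0),fx=1.2,fy=1.2)[:,:,::-1]
a=cv2.copyMakeBorder(a,0,b.shape[0]-a.shape[0],0,0,0)
cv2.imwrite('pics/g.png',np.hstack([a,b]))
a=goto((-.092,.003,.036),8,3)"
```

```text
t 23.6 p [0.6011 0.0432 0.2157] x [0.198 0.783 0.589] z [ 0.934  0.031 -0.356] q [ 0.102  0.22  -1.025 -0.88  -0.064  0.707] F [ 0.5 -0.1 -3.5] T [0.14 1.42 0.03] w 0.0133
edge in guide [-0.0884 -0.0004  0.0419] tilt 36.4 pitch 35.9 yaw rel guide -8.7
[[-4, 8, 2, 2.7], [-3, 9, 2, 2.7], [-3, 9, 2, 2.7]]
  tcp [0.611 0.02  0.224] wrist dist 0.278
edge in guide [-0.092  0.003  0.036] tilt 43.7 pitch 42.9 yaw rel guide -13.5
```

View pics/g.png

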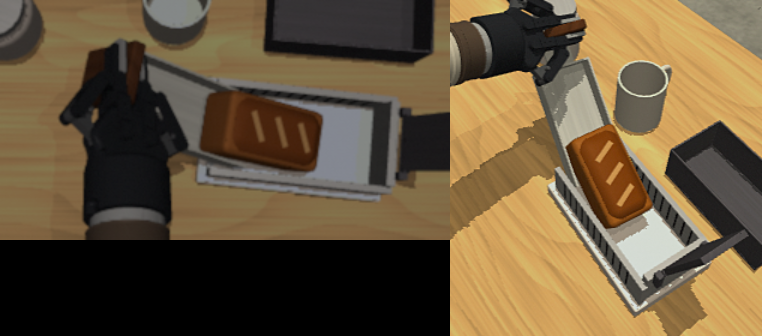

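apply_moves --moves '[[[-4, 8, 2, 2.7], [-3, 11, 2, 2.7], [-3, 11, 2, 2.7], [0, 0, 0, 0], [0, 0, 0, 0], [20, 0, 0, 0], [35, 0, 0, 0], [40, 0, 0, 0], [40, 0, 0, 0], [10, 0, 0, 0]]]'

```text
clock: 24.7
eef_pos: [0.6428, 0.1244, 0.3181]
tool_rot: [0.765, 0.32, 0.524, 0.195]
ft_force: [1.0, -0.6, -1.1]
grip_width: 0.013
```

```bash
cat >> h.py <<'E'
def loaf():
    "top-view brown blob: extreme points in the guide frame at given z"
    t=shot('top');hsv=cv2.cvtColor(t['color'],cv2.COLOR_RGB2HSV)
    m=cv2.inRange(hsv,(3,140,45),(16,255,255));m[:, :300]=0;m[:200]=0;m[320:]=0
    m=cv2.morphologyEx(m,cv2.MORPH_OPEN,np.ones((3,3)))
    cs,_=cv2.findContours(m,0,2);c=max(cs,key=cv2.contourArea)
    (x,y),(w,h),a=cv2.minAreaRect(c);print('blob',x,y,w,h,a,cv2.contourArea(c))
    b=cv2.boxPoints(cv2.minAreaRect(c));print('box guide xy at z .08',[(GR.T@(ray(t,*q,.08)-G0))[:2].round(3).tolist() for q in b],'mid',(GR.T@(ray(t,x,y,.08)-G0)).round(3))
E
python3 -c "
from h import *
st();tst();loaf()"
```

```text
t 24.7 p [0.6428 0.1244 0.3181] x [0.246 0.694 0.677] z [ 0.926  0.038 -0.376] q [ 0.292  0.033 -0.745 -0.382 -0.233  0.915] F [ 1.  -0.6 -1.1] T [0.02 1.23 0.  ] w 0.013
edge in guide [-0.1974  0.0218  0.1315] tilt 43.5 pitch 42.4 yaw rel guide -14.0
blob 397.57037353515625 257.7807312011719 75.1526870727539 40.39908218383789 6.483073711395264 2868.0
box guide xy at z .08 [[-0.122, -0.034], [-0.121, 0.035], [0.007, 0.033], [0.005, -0.035]] mid [-0.058 -0.001  0.08 ]
```

```bash
python3 -c "
from h import *
a=goto((-.29,.0,.06),-46.5,8)
a=goto((-.30,.0,.004),-.4,6,*a)"
```

```text
[[-1, -36, 2, -5.8], [3, -36, 2, -5.8], [7, -35, 2, -5.8], [10, -35, 2, -5.8], [14, -33, 2, -5.8], [17, -32, 2, -5.8], [20, -30, 2, -5.8], [23, -28, 2, -5.8]]
  tcp [0.576 0.329 0.124] wrist dist 0.383
edge in guide [-0.29  0.    0.06] tilt 2.3 pitch 0.2 yaw rel guide 7.7
[[2, -9, 4, -0.1], [2, -9, 4, -0.1], [2, -9, 4, -0.1], [2, -9, 4, -0.1], [2, -9, 4, -0.1], [2, -9, 4, -0.1]]
  tcp [0.576 0.34  0.067] wrist dist 0.391
edge in guide [-0.3   -0.     0.004] tilt 2.3 pitch -0.2 yaw rel guide 7.8
```

apply_moves --moves '[[[-1, -36, 2, -5.8], [3, -36, 2, -5.8], [7, -35, 2, -5.8], [10, -35, 2, -5.8], [14, -33, 2, -5.8], [17, -32, 2, -5.8], [20, -30, 2, -5.8], [23, -28, 2, -5.8], [0, 0, 0, 0], [0, 0, 0, 0]]]'

```text
clock: 25.75
eef_pos: [0.5641, 0.3233, 0.1026]
tool_rot: [0.565, 0.611, 0.389, 0.395]
ft_force: [0.7, 0.1, -3.2]
grip_width: 0.0132
```

```bash
python3 -c "
from h import *
st();tst();loaf()
a=goto((-.30,.0,.005),0,5)"
```

```text
t 25.75 p [0.5641 0.3233 0.1026] x [-0.05   0.998 -0.043] z [ 0.922  0.029 -0.386] q [ 0.81   0.594 -0.814 -0.876 -0.704  0.317] F [ 0.7  0.1 -3.2] T [ 0.14  1.42 -0.01] w 0.0132
edge in guide [-0.2802 -0.009   0.0488] tilt 4.0 pitch -2.7 yaw rel guide 8.3
blob 397.7337951660156 257.7627868652344 74.8952407836914 40.13496398925781 6.709836959838867 2841.5
box guide xy at z .08 [[-0.122, -0.034], [-0.12, 0.035], [0.008, 0.033], [0.004, -0.035]] mid [-0.057 -0.     0.08 ]
[[4, -7, 6, 0.0], [4, -7, 6, 0.0], [4, -7, 6, 0.0], [4, -7, 6, 0.0], [4, -7, 6, 0.0]]
  tcp [0.575 0.342 0.059] wrist dist 0.397
edge in guide [-0.3   -0.     0.005] tilt 4.0 pitch -2.7 yaw rel guide 8.3
```

apply_moves --moves '[[[3, -6, 5, 0.7], [3, -7, 6, 0.7], [3, -7, 6, 0.7], [3, -7, 6, 0.6], [3, -6, 5, 0], [0, -2, 1, 0], [0, 0, 0, 0], [0, 0, 0, 0], [0, 0, 0, 0], [0, 0, 0, 0]]]'

```text
clock: 26.8
eef_pos: [0.584, 0.3353, 0.0661]
tool_rot: [0.583, 0.587, 0.404, 0.391]
ft_force: [-1.4, 0.3, -0.7]
grip_width: 0.013
```

```bash
python3 -c "
from h import *
st();tst()"
```

```text
t 26.8 p [0.584  0.3353 0.0661] x [-0.015  1.     0.011] z [ 0.93   0.018 -0.368] q [ 0.805  0.724 -0.758 -0.971 -0.717  0.365] F [-1.4  0.3 -0.7] T [-0.44  0.97 -0.23] w 0.013
edge in guide [-0.297   0.0032  0.0006] tilt 1.8 pitch 0.4 yaw rel guide 6.3
```

apply_moves --moves '[[[0, 0, 0, 0], [0, 0, 0, 0], [0, 0, 0, 0], [0, 0, 0, 0], [0, 0, -15, 0], [0, 0, -30, 0], [0, 0, -35, 0], [0, 5, -30, 0], [0, 30, -10, 0], [0, 35, 0, 0]]]' --hand -0.4

```text
clock: 27.8
eef_pos: [0.4895, 0.3301, 0.1733]
tool_rot: [0.582, 0.591, 0.401, 0.391]
ft_force: [0.8, 0.5, -0.2]
grip_width: 0.0254
```

```bash
python3 -c "
from h import *
st()
t=shot('top');s=shot('side','side1.png')
a=t['color'][150:330,100:540][:,:,::-1]
b=cv2.resize(s['color'][100:440,180:480],(0,0),fx=1.1,fy=1.1)[:,:,::-1]
a=cv2.copyMakeBorder(a,0,b.shape[0]-a.shape[0],0,0,0)
cv2.imwrite('pics/i.png',np.hstack([a,b]))
p=telemetry.get_obs()['eef_pos']
x=G0+GR@np.array([-.165,-.01,.0]);print(x)
plan((np.array([x[0],x[1],.17])-p)*1000,-.6,10)
"
```

```text
t 27.8 p [0.4895 0.3301 0.1733] x [-0.019  1.     0.005] z [ 0.927  0.019 -0.374] q [ 0.967  0.354 -0.872 -0.622 -0.852  0.484] F [ 0.8  0.5 -0.2] T [-0.05  0.87  0.03] w 0.0254
[ 0.54787225 -0.00449119  0.        ]
[[-34, 1, 5, -0.1], [-34, 1, 5, -0.1], [-34, 1, 5, -0.1], [-34, 1, 5, -0.1], [-34, 1, 5, -0.1], [-34, 1, 5, -0.1], [-34, 1, 5, -0.1], [-34, 1, 5, -0.1], [-34, 1, 5, -0.1], [-34, 1, 5, -0.1]]
```

View pics/i.png

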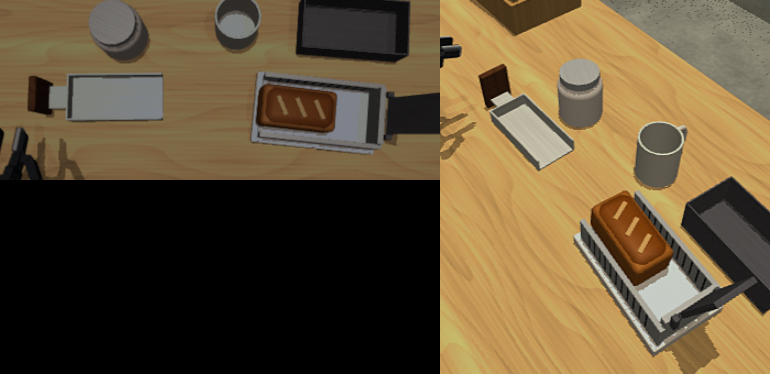

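apply_moves --moves '[[[-25, 1, 4, 0], [-34, 1, 5, 0], [-34, 1, 5, 0], [-34, 1, 5, 0], [-34, 1, 5, 0], [-34, 1, 5, 0], [-34, 1, 5, 0], [-34, 1, 5, 0], [-34, 1, 5, 0], [-34, 1, 5, 0]]]' --hand -1

```text
clock: 28.9
eef_pos: [0.5805, 0.0197, 0.184]
tool_rot: [0.589, 0.589, 0.401, 0.382]
ft_force: [0.8, -0.4, -0.8]
grip_width: 0.0002
```

```bash
cat >> h.py <<'E'
def tog(g,n,turn=0):
    o=telemetry.get_obs();p=G0+GR@np.array(g);plan((p-o['eef_pos'])*1000,turn,n)
def gp():
    o=telemetry.get_obs();print('tcp guide',(GR.T@(o['eef_pos']-G0)).round(4))
E
python3 -c "
from h import *
st();gp();tog((-.165,-.012,.072),6)"
```

```text
t 28.9 p [0.5805 0.0197 0.184 ] x [-0.014  1.     0.022] z [ 0.922  0.021 -0.387] q [ 0.043  0.276 -1.087 -0.965 -0.018  0.032] F [ 0.8 -0.4 -0.8] T [-0.03  0.89 -0.06] w 0.0002
tcp guide [-0.1921  0.0202  0.184 ]
[[-4, -19, 2, 0.0], [-4, -19, 2, 0.0], [-4, -19, 2, 0.0], [-4, -19, 2, 0.0], [-4, -19, 2, 0.0], [-4, -19, 2, 0.0]]
```

apply_moves --moves '[[[0, 0, -45, -0.4], [0, 0, -45, -0.4], [0, 0, -45, -0.4], [0, 0, -45, 0], [0, 0, -45, 0], [0, 0, -45, 0], [0, 0, 0, 0], [0, 0, 0, 0], [0, 0, 0, 0], [0, 0, 0, 0]]]'

```text
clock: 29.9
eef_pos: [0.3637, 0.0112, 0.3155]
tool_rot: [0.605, 0.606, 0.367, 0.363]
ft_force: [-0.4, 0.3, -0.0]
grip_width: -0.0001
```

```bash
python3 -c "
from h import *
st();gp()"
```

```text
t 29.9 p [0.3637 0.0112 0.3155] x [-0.005  1.     0.003] z [ 0.884  0.006 -0.467] q [ 0.086 -0.825 -1.048  0.264 -0.07   0.041] F [-0.4  0.3 -0. ] T [0.02 0.84 0.03] w -0.0001
tcp guide [-0.1633 -0.1948  0.3155]
```

apply_moves --moves '[[[0, -40, 10, 0], [0, -40, 10, 0], [0, -40, 10, 0], [0, -40, 10, 0], [0, -40, 10, 0], [0, -40, 10, 0], [0, 0, 0, 0], [0, 0, 0, 0], [0, 0, 0, 0], [0, 0, 0, 0]]]'

```text
clock: 30.9
eef_pos: [0.2886, 0.0334, 0.2279]
tool_rot: [0.64, 0.64, 0.289, 0.312]
ft_force: [-0.2, 0.4, -0.1]
grip_width: 0.0006
```

```bash
python3 -c "
from h import *
st();gp()"
```

```text
t 30.9 p [0.2886 0.0334 0.2279] x [ 0.013  0.999 -0.03 ] z [ 0.77  -0.029 -0.637] q [ 0.551 -0.866 -1.088  0.561 -0.442  0.364] F [-0.2  0.4 -0.1] T [0.   0.81 0.01] w 0.0006
tcp guide [-0.1784 -0.2717  0.2279]
```

```bash
python3 -c "
from h import *
tog((-.165,.003,.11),8,1.7);tog((-.165,.003,.06),8,1.7)"
```

```text
[[-4, 10, 36, 0.2], [-4, 10, 36, 0.2], [-4, 10, 36, 0.2], [-4, 10, 36, 0.2], [-4, 10, 36, 0.2], [-4, 10, 36, 0.2], [-4, 10, 36, 0.2], [-4, 10, 36, 0.2]]
[[-4, 5, 40, 0.2], [-4, 5, 40, 0.2], [-4, 6, 40, 0.2], [-4, 6, 40, 0.2], [-4, 6, 40, 0.2], [-4, 6, 40, 0.2], [-4, 6, 40, 0.2], [-4, 6, 40, 0.2]]
```

apply_moves --moves '[[[-4, 10, 36, 0.2], [-4, 10, 36, 0.2], [-4, 10, 36, 0.2], [-4, 10, 36, 0.2], [-4, 10, 36, 0.2], [-4, 10, 36, 0.2], [-4, 10, 36, 0.2], [-4, 10, 30, 0.2], [0, 0, 0, 0], [0, 0, 0, 0]]]'

```text
clock: 31.9
eef_pos: [0.5767, -0.0416, 0.1307]
tool_rot: [0.668, 0.611, 0.285, 0.316]
ft_force: [-0.4, -0.5, 0.0]
grip_width: 0.0001
```

```bash
python3 -c "
from h import *
st();gp();tog((-.16,.003,.06),4);tog((-.135,.003,.06),5);loaf()"
```

```text
t 31.9 p [ 0.5767 -0.0416  0.1307] x [ 0.092  0.996 -0.004] z [ 0.766 -0.074 -0.638] q [-0.057  0.197 -0.908 -0.413 -0.029  0.019] F [-0.4 -0.5  0. ] T [0.08 0.81 0.01] w 0.0001
tcp guide [-0.1308  0.0222  0.1307]
[[7, -17, 8, 0.0], [7, -17, 8, 0.0], [7, -17, 8, 0.0], [7, -17, 8, 0.0]]
[[1, -13, 6, 0.0], [1, -13, 6, 0.0], [1, -13, 6, 0.0], [1, -13, 6, 0.0], [1, -13, 6, 0.0]]
blob 399.8077087402344 258.0384826660156 70.82383728027344 39.81515121459961 7.125016689300537 1835.5
box guide xy at z .08 [[-0.115, -0.033], [-0.113, 0.035], [0.008, 0.032], [0.004, -0.036]] mid [-0.054 -0.001  0.08 ]
```

apply_moves --moves '[[[15, -2, 0, 0], [15, -2, 0, 0], [5, -14, 4, 0], [2, -18, 9, 0], [0, -18, 9, 0], [0, -14, 8, 0], [0, 0, 0, 0], [0, 0, 0, 0], [0, 0, 0, 0], [0, 0, 0, 0]]]'

```text
clock: 32.95
eef_pos: [0.5567, -0.0123, 0.0707]
tool_rot: [0.671, 0.602, 0.289, 0.324]
ft_force: [0.1, -0.5, -0.0]
grip_width: -0.0003
```

```bash
python3 -c "
from h import *
st();gp();tog((-.07,.003,.06),10);loaf()"
```

```text
t 32.95 p [ 0.5567 -0.0123  0.0707] x [ 0.109  0.994 -0.002] z [ 0.777 -0.087 -0.623] q [ 0.037  0.385 -1.027 -0.733 -0.116  0.09 ] F [ 0.1 -0.5 -0. ] T [-0.01  0.74 -0.02] w -0.0003
tcp guide [-0.158  -0.0004  0.0707]
[[-9, -1, 1, 0.0], [-9, -1, 1, 0.0], [-9, -1, 1, 0.0], [-9, -1, 1, 0.0], [-9, -1, 1, 0.0], [-9, -1, 1, 0.0], [-9, -1, 1, 0.0], [-9, -1, 1, 0.0], [-9, -1, 1, 0.0], [-9, -1, 1, 0.0]]
blob 397.70001220703125 257.9000244140625 75.041015625 40.06321716308594 7.125016689300537 2818.5
box guide xy at z .08 [[-0.122, -0.033], [-0.12, 0.035], [0.008, 0.032], [0.004, -0.036]] mid [-0.057 -0.001  0.08 ]
```

apply_moves --moves '[[[-8, -3, 1, 0], [-8, -3, 1, 0], [-7, -2, 1, 0], [-6, 0, 0, 0], [-6, 0, 0, 0], [-6, 0, 0, 0], [-6, 0, 0, 0], [-6, 0, 0, 0], [-6, 0, 0, 0], [-6, 0, 0, 0]]]'

```text
clock: 34.0
eef_pos: [0.5477, -0.0814, 0.064]
tool_rot: [0.669, 0.601, 0.291, 0.325]
ft_force: [0.1, 1.3, -0.3]
grip_width: -0.0001
```

```bash
python3 -c "
from h import *
st();gp();loaf()"
```

```text
t 34.0 p [ 0.5477 -0.0814  0.064 ] x [ 0.107  0.994 -0.001] z [ 0.78  -0.085 -0.62 ] q [-0.174  0.413 -1.046 -0.789  0.052 -0.042] F [ 0.1  1.3 -0.3] T [0.19 0.72 0.13] w -0.0001
tcp guide [-0.0884 -0.003   0.064 ]
blob 433.5 257.0 40.0 75.0 90.0 2858.5
box guide xy at z .08 [[-0.063, 0.035], [0.065, 0.048], [0.069, -0.02], [-0.058, -0.033]] mid [0.003 0.007 0.08 ]
```

apply_moves --moves '[[[-3, 0, 0, 0], [-3, 0, 0, 0], [-3, 0, 0, 0], [-2, 0, 0, 0], [-2, 0, 0, 0], [-2, 0, 0, 0], [-2, 0, 0, 0], [-2, 0, 0, 0], [-2, 0, 0, 0], [-2, 0, 0, 0]]]'

```text
clock: 35.05
eef_pos: [0.546, -0.0865, 0.0648]
tool_rot: [0.658, 0.613, 0.307, 0.311]
ft_force: [-0.4, 6.6, 1.5]
grip_width: 0.0002
```

```bash
python3 -c "
from h import *
st();gp();loaf()"
```

```text
t 35.05 p [ 0.546  -0.0865  0.0648] x [0.061 0.998 0.023] z [ 0.786 -0.034 -0.618] q [-0.235  0.411 -1.043 -0.779  0.151 -0.09 ] F [-0.4  6.6  1.5] T [0.7  0.59 0.88] w 0.0002
tcp guide [-0.0831 -0.0041  0.0648]
blob 437.5 257.0 74.99998474121094 39.99999237060547 -0.0 2841.0
box guide xy at z .08 [[-0.051, -0.032], [-0.056, 0.035], [0.071, 0.049], [0.075, -0.019]] mid [0.01  0.008 0.08 ]
```

apply_moves --moves '[[[8, 0, 0, 0], [15, 0, 0, 0], [5, 30, -24, -0.4], [0, 37, -29, -0.4], [0, 37, -29, -0.4], [0, 37, -29, 0], [-20, 20, -15, 0], [-45, 0, 0, 0], [-48, 0, 0, 0], [-48, 0, 0, 0]]]'

```text
clock: 36.1
eef_pos: [0.541, -0.2183, 0.269]
tool_rot: [0.65, 0.627, 0.297, 0.309]
ft_force: [1.1, 0.1, 0.2]
grip_width: 0.0001
```

```bash
python3 -c "
from h import *
st();gp();loaf();tog((.185,-.005,.262),4);
R=Ro.from_quat(telemetry.get_obs()['tool_rot']);print(R.inv().apply([0,0,-1]))"
```

```text
t 36.1 p [ 0.541  -0.2183  0.269 ] x [ 0.036  0.999 -0.001] z [ 0.774 -0.029 -0.633] q [-0.582 -0.039 -0.636  0.166  0.413 -0.368] F [1.1 0.1 0.2] T [0.03 0.76 0.02] w 0.0001
tcp guide [0.0485 0.0033 0.269 ]
blob 437.5 257.0 74.99998474121094 39.99999237060547 -0.0 2791.5
box guide xy at z .08 [[-0.051, -0.032], [-0.056, 0.035], [0.071, 0.049], [0.075, -0.019]] mid [0.01  0.008 0.08 ]
[[-32, -4, -2, 0.0], [-32, -4, -2, 0.0], [-32, -4, -2, 0.0], [-32, -4, -2, 0.0]]
[ 0.00597988 -0.77444733  0.63261013]
```

apply_moves --moves '[[[-34, -2, -2, 0], [-36, -3, -2, 0], [-36, -3, -2, 0], [-36, -3, -2, 0], [-10, 0, 0, 0], [0, -20, 16, 0], [0, -20, 16, 0], [0, -20, 16, 0], [0, 0, 0, 0], [0, 0, 0, 0]]]'

```text
clock: 37.15
eef_pos: [0.5168, -0.3871, 0.1857]
tool_rot: [0.657, 0.622, 0.29, 0.312]
ft_force: [-0.1, -0.2, 0.0]
grip_width: 0.0003
```

```bash
cat >> h.py <<'E'
def arc(ths,rho=.10,y=-.005,off=.019):
    o=telemetry.get_obs();p=o['eef_pos'];R=Ro.from_quat(o['tool_rot']);out=[]
    for t in ths:
        q=G0+GR@np.array([.092-rho*np.cos(t)+off*np.sin(t),y,.094+rho*np.sin(t)+off*np.cos(t)])
        out.append([*np.round(R.inv().apply((q-p)*1000)).astype(int).tolist(),0]);p=q
    print(out)
E
python3 -c "
from h import *
st();gp();arc([1.75,1.5,1.3,1.1,.9,.7,.5,.3,.15,0])"
```

```text
t 37.15 p [ 0.5168 -0.3871  0.1857] x [ 0.059  0.998 -0.008] z [ 0.769 -0.05  -0.637] q [-0.899  0.264 -0.518  0.106  0.607 -0.622] F [-0.1 -0.2  0. ] T [ 0.11  0.72 -0.06] w 0.0003
tcp guide [ 0.2188 -0.0049  0.1857]
[[90, 5, 0, 0], [25, 5, -3, 0], [20, 1, 0, 0], [20, -2, 3, 0], [19, -5, 5, 0], [17, -8, 8, 0], [15, -11, 9, 0], [11, -13, 11, 0], [6, -11, 9, 0], [4, -11, 9, 0]]
```

apply_moves --moves '[[[30, 2, 0, 0], [30, 2, 0, 0], [28, 2, 0, 0], [25, 5, -3, 0], [20, 1, 0, 0], [20, -2, 3, 0], [19, -5, 5, 0], [17, -8, 8, 0], [0, 0, 0, 0], [0, 0, 0, 0]]]'

```text
clock: 38.15
eef_pos: [0.545, -0.201, 0.1981]
tool_rot: [0.65, 0.619, 0.289, 0.333]
ft_force: [-0.5, 0.6, -0.5]
grip_width: -0.0002
```

```bash
python3 -c "
from h import *
st();gp();arc([.6,.45,.3,.15,0,-.03])"
```

```text
t 38.15 p [ 0.545  -0.201   0.1981] x [ 0.067  0.997 -0.035] z [ 0.788 -0.075 -0.611] q [-0.512  0.062 -0.809 -0.17   0.327 -0.309] F [-0.5  0.6 -0.5] T [ 0.04  0.7  -0.05] w -0.0002
tcp guide [0.0309 0.0057 0.1981]
[[12, -31, 11, 0], [10, -9, 7, 0], [9, -10, 8, 0], [7, -11, 9, 0], [4, -11, 9, 0], [1, -2, 2, 0]]
```

apply_moves --moves '[[[5, -15, 6, 0.6], [6, -16, 6, 0.6], [10, -9, 7, 0.6], [9, -10, 8, 0.6], [7, -11, 9, 0], [4, -11, 9, 0], [1, -6, 5, 0], [0, 0, 0, 0], [0, 0, 0, 0], [0, 0, 0, 0]]]'

```text
clock: 39.15
eef_pos: [0.5535, -0.1728, 0.1217]
tool_rot: [0.659, 0.598, 0.3, 0.342]
ft_force: [0.3, -0.0, 0.2]
grip_width: 0.0004
```

```bash
python3 -c "
from h import *
st();gp();arc([.15,0,-.03])
s=shot('side');b=cv2.resize(s['color'][220:440,260:500],(0,0),fx=2.4,fy=2.4)[:,:,::-1]
cv2.imwrite('pics/j.png',b)"
```

```text
t 39.15 p [ 0.5535 -0.1728  0.1217] x [ 0.103  0.995 -0.014] z [ 0.806 -0.092 -0.585] q [-0.426  0.272 -0.951 -0.574  0.252 -0.204] F [ 0.3 -0.   0.2] T [ 0.15  0.82 -0.07] w 0.0004
tcp guide [0.002  0.0115 0.1217]
[[6, -5, -17, 0], [4, -12, 9, 0], [1, -2, 2, 0]]
```

View pics/j.png

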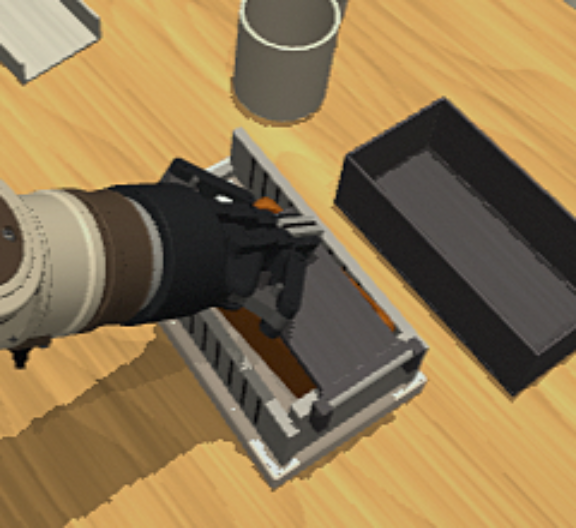

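apply_moves --moves '[[[0, 0, -4, 0], [0, -4, -1, 0], [0, -4, 0, 0], [0, -3, 1, 0], [0, -3, 1, 0], [0, -3, 1, 0], [0, -3, 1, 0], [0, -3, 1, 0], [0, -3, 1, 0], [0, -3, 1, 0]]]'

```text
clock: 40.2
eef_pos: [0.545, -0.173, 0.1142]
tool_rot: [0.649, 0.595, 0.311, 0.358]
ft_force: [-12.2, 2.8, 16.8]
grip_width: 0.0003
```

```bash
python3 -c "
from h import *
st();gp()"
```

```text
t 40.2 p [ 0.545  -0.173   0.1142] x [ 0.097  0.995 -0.022] z [ 0.83  -0.094 -0.55 ] q [-0.444  0.324 -1.009 -0.725  0.276 -0.214] F [-12.2   2.8  16.8] T [ 0.14 -0.61  0.22] w 0.0003
tcp guide [0.0031 0.003  0.1142]
```

apply_moves --moves '[[[0, 8, -4, 0], [0, 25, -16, 0], [0, 35, -25, 0], [0, 35, -25, 0], [0, 35, -25, 0], [0, 10, -30, 0], [0, 0, -40, 0], [0, 0, -40, 0], [0, 0, 0, 0], [0, 0, 0, 0]]]'

```text
clock: 41.2
eef_pos: [0.4519, -0.1577, 0.3563]
tool_rot: [0.65, 0.597, 0.309, 0.355]
ft_force: [0.9, -0.2, -0.0]
grip_width: -0.0001
```

```bash
python3 -c "
from h import *
st()
t=shot('top');s=shot('side')
for n,c in(('top',t),('side',s)):
  for P in ([-.028,.03,.098],[-.028,-.03,.098],[.092,.03,.098],[.092,-.03,.098]): print(n,np.round(proj(c,G0+GR@np.array(P)),1))
a=cv2.resize(t['color'][210:310,340:500],None,fx=2.4,fy=2.4)[:,:,::-1]
b=cv2.resize(s['color'][140:440,200:480],(0,0),fx=1.4,fy=1.4)[:,:,::-1]
a=cv2.copyMakeBorder(a,0,b.shape[0]-a.shape[0],0,0,0)
cv2.imwrite('pics/k.png',np.hstack([a,b]))"
```

```text
t 41.2 p [ 0.4519 -0.1577  0.3563] x [ 0.097  0.995 -0.022] z [ 0.825 -0.093 -0.557] q [-0.547 -0.426 -0.742  0.321  0.357 -0.279] F [ 0.9 -0.2 -0. ] T [ 0.05  0.8  -0.01] w -0.0001
top [418.6 240.5]
top [415.8 276.4]
top [490.2 247.9]
top [488.2 283.8]
side [378.5 306.7]
side [348.  324.2]
side [427.9 365.5]
side [395.9 386.5]
```

View pics/k.png

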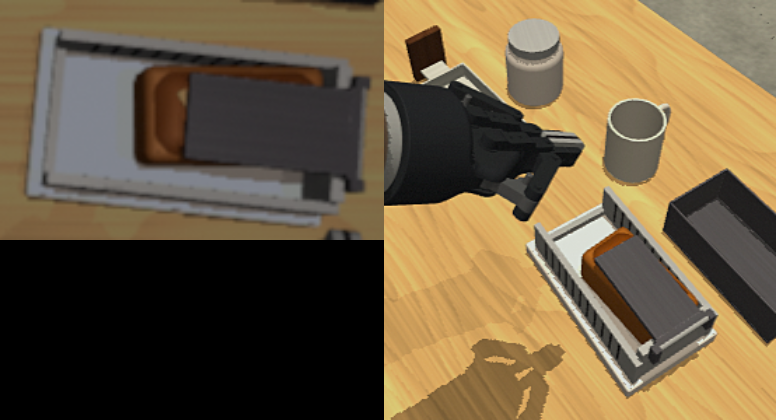

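```bash
python3 -c "
from h import *
t=shot('top')
m=cv2.inRange(cv2.cvtColor(t['color'],cv2.COLOR_RGB2HSV),(3,120,25),(18,255,255));m[:,:370]=0;m[:,425:]=0
for v in range(240,278,5):
  x=np.where(m[v]>0)[0]
  if len(x): print(v,x.min(),(GR.T@(ray(t,x.min(),v,.025)-G0))[:2].round(4),(GR.T@(ray(t,x.min(),v,.08)-G0))[:2].round(4))
# tray corners
"
```

```text
240 399 [-0.049   0.0381] [-0.0577  0.03  ]
245 396 [-0.0537  0.0284] [-0.0621  0.0209]
250 396 [-0.0529  0.0193] [-0.0614  0.0124]
255 396 [-0.0522  0.0103] [-0.0607  0.0039]
260 396 [-0.0514  0.0012] [-0.06   -0.0045]
265 397 [-0.0489 -0.0076] [-0.0576 -0.0128]
270 397 [-0.0482 -0.0167] [-0.0569 -0.0212]
275 397 [-0.0474 -0.0256] [-0.0563 -0.0296]
```

```bash
python3 -c "
from h import *
st();workorder.job_done()"
```

```text
t 41.35 p [ 0.4525 -0.1575  0.3544] x [ 0.096  0.995 -0.02 ] z [ 0.824 -0.091 -0.56 ] q [-0.545 -0.422 -0.742  0.321  0.357 -0.279] F [-0.1  1.2  0. ] T [ 0.1   0.8  -0.04] w -0.0003
the job is handed in; nothing more can be done
```

The job is handed in at 41 s of the 72 s allowed; the interface gave no verdict.

**What I did**
- The moves only turn the tool about its own z axis. I drove the arm against its reach limits to lay the tool over, then tipped the tray by rolling the tool.
- I squared the tray by squeezing its slab and carried it to the guide. I tipped it to about 43° in the mouth, and the loaf slid in straight with its tail left on the sill.
- I set the tray down flat near where it started. I then nudged the loaf with closed fingers until I felt the stop at about 7 N.
- Finally I swung the hold-down shut, pressed until it met a firm stop (about 17 N upward), and backed the arm clear.

**Last checks**
- **Loaf position:** its centre is at about x = 10–13 mm in the guide and y = 6–8 mm, both within the limits.
- **Loaf angle:** it lies turned by about 0.1 rad in the trough. That is inside the 0.25 rad limit but not square; I left it.
- **Loaf height and tilt:** I did not measure these directly. I took them from the tail being well past the sill and the plate closing over it.
- **Hold-down:** the corners of the plate's free end match the shut position in both views.
- **Tray:** it looked flat on the bench after I released it; I did not measure its angle.
- **Mug, jar and tin:** I steered clear of them and they looked untouched in the last picture; I did not re-measure them.

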